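# Flip open the test case and reset the module inside

## Task

Reset the module in the wider of the two aluminium cases: with a fingertip under the front lip, swing its hinged lid up and over until it leans back and stays open by itself, then press the round button inside all the way down with a fingertip and let go of it. Nothing is to be gripped or picked up; leave the case standing where it is and do not fling the lid. Leave the narrower case closed and the other things on the bench where they lie.

Things in the scene. Friction and masses are not known exactly. Their poses are not given: they have to be found in the camera images.
- wide_case: the wider aluminium case, open-topped box 100 mm deep (x) x 160 mm wide (y) x 75 mm high to the rim, walls and floor 4 mm, about 3 kg, standing loose on the bench. Origin under its centre; its x points from the front (lip side, towards the robot) to the back (hinge side), z up. Holds a relay module 38x58x23 mm fixed on the floor at y = +42 mm (its top 27 mm above the bench) and the button
- wide_case_hinge (a point): point on the lid's hinge axis, at the middle of the case's back top edge (50 mm behind the case's centre, 75 mm up). The axis runs along the case's y
- wide_case_lip (a point): middle of the front edge of the wide case's lid (moves with the lid): 122 mm from the hinge. The lid is 6 mm thick plate, 160 mm wide, whose rolled front lip is 8 mm thick and overhangs the case's front wall by 22 mm; its underside is level with the rim, 75 mm above the bench, when shut. The lid weighs 0.2 kg; about 1 N lifts it at the lip
- wide_case_lid (a joint): angle of the wide case's lid, rad: 0 shut, 1.57 upright, 2.0 at its stop, leaning back. The hinge is almost free: the lid falls shut when let go below about 1.45 and falls back to the stop when let go beyond about 1.6
- reset_button_top (a point): centre of the top of the round grey push button, 20 mm across, on the case's floor, its centre 10 mm ahead of (nearer the lip than) and 30 mm to the right (-y) of the case's centre; its top is 26 mm above the bench (49 mm below the rim), in a round black housing 36 mm across and 16 mm high; pressed straight down, about 5 N at full travel, springs back
- reset_button (a joint): travel of the button, m: 0 up, 0.006 fully down
- narrow_case: the narrower aluminium case of the same make, 100 mm deep x 100 mm wide x 75 mm high, lid lip overhanging the front by 22 mm; to be left shut. Origin under its centre
- narrow_case_lid (a joint): angle of the narrow case's lid, rad: 0 shut
- heat_sink: bystander: black finned heat sink, 40x40x21 mm, loose on the bench in front of the cases; origin under its centre
- screwdriver: bystander: small black-handled screwdriver, 158 mm long, 23 mm thick, lying loose; origin under its centre
- multimeter: bystander: hand multimeter lying on its back, 142x70x41 mm, loose; origin under its centre
- tape: bystander: roll of black tape, 53 mm across, 19 mm high, lying loose behind the gap between the cases; origin under its centre
- cutters: bystander: side cutters, 45x125x11 mm, lying loose; origin under its centre
Mind the look-alikes: they are no part of the job. Leave any brown look-alike of the narrow_case alone.

How it is judged:
On the way, in this order (a step that is already met when the one before it is completed fails the run):
1. the wide case's lid leans open past its over-centre point with no finger on it (value of joint wide_case_lid above 1.75 rad and contact force between each of the arm, the fingers and wide_case_lid below 0.3 N), for 0.3 s.
2. the button is pressed down (value of joint reset_button above 0.0045 m and value of joint wide_case_lid above 1.75 rad), for 0.04 s.
At the end, for the whole second after the job is handed in: the wide case's lid leans back at more than 1.75 rad, at rest; the button has been pressed at least 4.5 mm and is up again (under 1.5 mm); the narrow case is shut (under 0.1 rad); both cases stand within 20 mm of where they stood, upright, and the other listed things within 30 mm of where they lay (value of joint wide_case_lid above 1.75 rad and velocity of joint wide_case_lid below 0.1 rad/s and value of joint reset_button below 0.0015 m and value of joint narrow_case_lid below 0.1 rad and distance of each of wide_case, narrow_case from where it was at the start of the episode below 0.02 m and angle between wide_case's own z axis and vertical below 0.05 rad and linear speed of wide_case below 0.02 m/s and distance of each of heat_sink, screwdriver, multimeter, tape, cutters from where it was at the start of the episode below 0.03 m); the robot touches nothing.
It fails at once if the wide case is lifted, tipped or pushed away (height (world z) of wide_case above 0.012 m or angle between wide_case's own z axis and vertical above 0.15 rad or distance of wide_case from where it was at the start of the episode above 0.025 m).
It fails at once if the lid is flung (faster than 5 rad/s) (velocity of joint wide_case_lid above 5 rad/s or velocity of joint wide_case_lid below -6 rad/s).
It fails at once if the narrow case is opened or moved (value of joint narrow_case_lid above 0.2 rad or distance of narrow_case from where it was at the start of the episode above 0.025 m).
It fails at once if a bystander is lifted or moved by more than 30 mm (distance of any of heat_sink, screwdriver, multimeter, tape, cutters from where it was at the start of the episode above 0.03 m).
It fails at once if the button is hit with more than 40 N (contact force between anything else and reset_button above 40 N).
It also fails if it takes over 48 s, if anything falls off the work surface, if the arm or the gripper's body presses on something with over 40 N, if the wrist force passes 120 N, or if a joint passes its speed limit or range.

## Robot

A 7-joint arm with a two-finger parallel gripper is mounted at the origin on a cart in front of the work surface, level with it; the furniture and walls round the work are solid. World frame = base frame: x ahead of the robot, y to its left, z up, the work surface at z = 0. Lengths are in m, angles in rad, forces in N, time in s.
With the tool pointing down it reaches from about 0.4 to 0.85 m from the base axis. Payload 10.4 kg.
Tool frame: the origin (TCP) lies at the very end of the fingers, on their centre line; the grasp point (between the pads) lies 19 mm behind it; z points along the fingers, y is the line along which they close (so a half turn about z gives the same grasp; the last joint's range is limited). The gripper opens to 87 mm and grips with 3 to 60 N. Pads are 19 mm wide; open, the fingers measure 117 mm over their backs; the gripper's body (75 mm by 190 mm) begins 51 mm behind the grasp point.
Start: joints at [1.22, 0.332, -0.065, 1.46, 0.022, 1.35, -0.088], TCP at [0.201, -0.592, 0.199] pointing down, gripper open.
Joint ranges: [-2.6, 2.6], [-0.5, 2.12], [-1.47, 1.34], [0.16, 2.42], [-1.27, 4.41], [0.06, 2.06], [-2.6, 2.6]. Speed limits (rad/s): [2.22, 2.22, 2.79, 2.79, 3.14, 3.14, 3.14].

## Interface

Orientations are given as a unit quaternion [x, y, z, w].
In Python, from bench import r gives the robot as it stands.
- The arm moves only by the shell command python3 -m jog 'ROWS' [FORCE]. ROWS is a JSON list of rows, 1 to 12 of them, each an object with the fields d (a list: dx, dy, dz in m), twist (a turn about the tool's z in rad), aperture (the finger opening in m); a field left out counts as zero (the opening has to be given); each row is the pose to reach, as a shift and turn from the pose commanded when the command began, along the tool's axes at that moment; what a row does not reach only later rows make up. A row lasts 1/10 s, in which the tool goes at most 0.05 m and 0.15 rad, less where a joint would pass 70% of its speed; a pose out of reach is approached as far as the arm can. The fingers move at their own pace and stop on an object; FORCE is the grip in N (left out, the last holds). Time passes only in rows, so rows that do not move let the fingers close. It prints the time, the measured TCP pose, the force, the opening and the grip force at its end. Input that does not fit is refused with a message, and nothing moves.
- r.read_state(): the state, without advancing time (a new reading comes with each control period).
- r.camera(name): name is "side" or "top"; returns a dict with "img" (480x640x3 uint8, red, green, blue), "fx", "fy", "cx", "cy" (pixels), "k1" (the pictures are not rectified: a ray, as slopes to the right and down, at radius r is drawn at 1 + k1 r^2 times it, then the intrinsics apply), "pose" (4x4, takes a point from camera to world coordinates). Camera axes: x right, y down, z forward; pixel columns grow to the right and rows downward; lengths in m; the calibration is good to about 2 mm. A picture is of the moment at which its call begins. There is no depth.
- r.close_job(): hands the job in; it is judged then, once.
Trained networks look in the newest picture that a camera, given by its name, has taken for a name from the list of things; names that differ only in an ending like _2 or _b are one class to them, and where a whole thing is asked for, a point or a joint stands for the part that bears it (a point fixed in the world has none). Each returns a list of dicts, best first, with "p" (0 to 1); they miss things now and then, are a little off and sometimes report something else, mostly with a low value. They report only what shows in the picture. A call takes as long as a camera call. They do not tell look-alikes from the thing itself.
- r.recognise(camera, label): "position" ([column, row] as shares, 0 to 1, of the picture: columns of its width, rows of its height, amid what is visible of it).
- r.regions_of(camera, label): "pixels" (480x640 bool, what is visible of it) and "position" ([column, row] as shares, 0 to 1, of the picture: columns of its width, rows of its height, amid what is visible of it).
The state is a dict: "time": time; "joint_positions": joint angles; "joint_vel": joint speeds; "joint_torque": joint torques, N m; "ee_pos": TCP position; "eef_rot": TCP orientation; "ft_force": force on the tool from outside, world axes, zero at the start; "torque": the same for the moment, N m; "width": finger opening in m; "grip_force": force on a finger pad.
Only numpy, scipy, OpenCV 4.12 (cv2) and the standard library are available. Lean on these libraries where they do the work, as an engineer would, in place of code of your own. Each camera call takes 0.05 s, during which the arm holds its last target. There are 200 camera calls.

## Working session

There is one attempt and no reset: what is moved stays moved. The work goes in short steps, Python scripts to look and compute and a shell command to move; the robot and the scene stay as the last step left them, time stands still between calls to the robot, and variables do not carry over. Pictures are saved under pics/ and viewed, at most 10 in all, crops included, and the job is handed in when it is done.

```bash
ls; mkdir -p pics; cat > h.py <<'E'
import numpy as np, cv2
from bench import r
def ray(c,u,v):
    K=np.array([[c["fx"],0,c["cx"]],[0,c["fy"],c["cy"]],[0,0,1.]])
    # drawn = (1+k1 r^2)*ray -> opencv distortion
    p=cv2.undistortPoints(np.array([[[u,v]]],float),K,np.array([c["k1"],0,0,0,0.]))[0,0]
    P=np.array(c["pose"]); d=P[:3,:3]@np.array([p[0],p[1],1]); return P[:3,3],d
def atz(c,u,v,z):
    o,d=ray(c,u,v); return o+d*(z-o[2])/d[2]
def proj(c,X):
    P=np.array(c["pose"]); q=(np.array(X)-P[:3,3])@P[:3,:3]; s=q[:2]/q[2]; s=s*(1+c["k1"]*(s@s))
    return np.array([c["fx"]*s[0]+c["cx"],c["fy"]*s[1]+c["cy"]])
E
python3 - <<'E'
from h import *
s=r.read_state(); print(s["time"],s["ee_pos"],s["eef_rot"],s["width"])
for n in("top","side"):
    c=r.camera(n); cv2.imwrite(f"pics/{n}0.png",c["img"][:,:,::-1])
    print(n,np.round(np.array(c["pose"]),3).tolist(),c["fx"],c["k1"])
    for l in("wide_case","narrow_case","wide_case_lip","wide_case_hinge","heat_sink","screwdriver","multimeter","tape","cutters"):
        print(l,[(round(d["p"],2),np.round(np.array(d["position"])*[640,480]).tolist(),) for d in r.recognise(n,l)[:3]])
E
```

```text
pics
0.0 [ 0.20109871 -0.59132563  0.19807178] [ 9.86592878e-01  1.63199286e-01 -1.57840006e-04 -6.79866603e-04] 0.0869789478761375
top [[-0.02, -0.997, 0.081, 0.437], [-1.0, 0.022, 0.015, -0.024], [-0.016, -0.081, -0.997, 1.441], [0.0, 0.0, 0.0, 1.0]] 566.3435795869825 -0.041246732282563627
wide_case [(0.73, [381.0, 217.0])]
narrow_case [(0.74, [267.0, 227.0]), (0.64, [193.0, 224.0])]
wide_case_lip [(0.67, [376.0, 218.0]), (0.52, [378.0, 217.0])]
wide_case_hinge [(0.79, [376.0, 215.0])]
heat_sink [(0.54, [333.0, 315.0]), (0.22, [380.0, 216.0])]
screwdriver [(0.6, [445.0, 329.0])]
multimeter [(0.59, [479.0, 240.0])]
tape [(0.6, [324.0, 175.0]), (0.23, [373.0, 219.0])]
cutters [(0.8, [186.0, 300.0])]
side [[0.998, -0.023, 0.061, 0.502], [-0.065, -0.451, 0.89, -1.032], [0.007, -0.892, -0.451, 0.603], [0.0, 0.0, 0.0, 1.0]] 504.45465827956565 -0.026100980700140268
wide_case [(0.97, [350.0, 281.0]), (0.58, [386.0, 258.0]), (0.37, [347.0, 269.0])]
narrow_case [(0.73, [329.0, 220.0]), (0.69, [331.0, 191.0])]
wide_case_lip [(0.57, [351.0, 269.0])]
wide_case_hinge []
heat_sink [(0.7, [237.0, 269.0])]
screwdriver [(0.79, [204.0, 349.0])]
multimeter [(0.87, [326.0, 379.0]), (0.46, [384.0, 259.0])]
tape [(0.89, [384.0, 255.0])]
cutters [(0.55, [264.0, 202.0])]
```

View pics/top0.png

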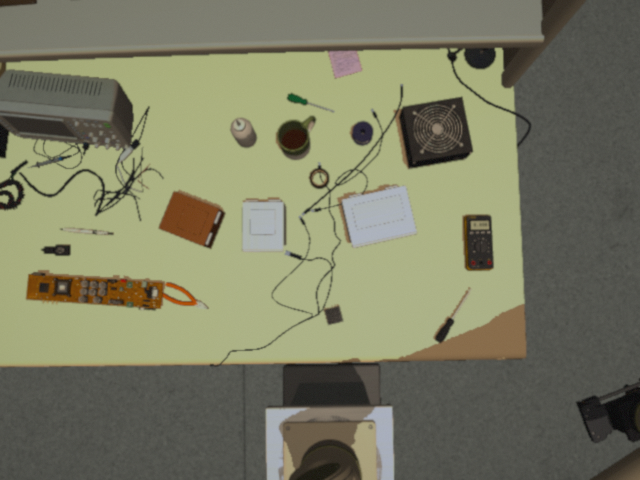

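View pics/side0.png

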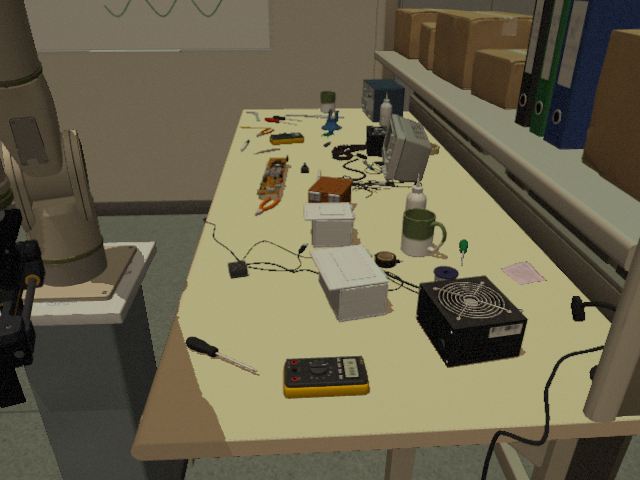

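```bash
cat > m.py <<'E'
from h import *
for n in("top","side"):
    c=r.camera(n); 
    a=(225,170,210,90) if n=="top" else (290,190,110,140)
    x,y,w,h=a; im=c["img"][y:y+h,x:x+w,::-1]; k=3.8 if n=="top" else 4
    cv2.imwrite(f"pics/{n}crop.png",cv2.resize(im,None,fx=k,fy=k,interpolation=cv2.INTER_CUBIC))
    if n=="top":
      for l in("wide_case","narrow_case"):
        for d in r.regions_of(n,l)[:2]:
          m=d["pixels"].astype(np.uint8); cn=max(cv2.findContours(m,0,2)[0],key=cv2.contourArea)
          b=cv2.boxPoints(cv2.minAreaRect(cn)); W=np.array([atz(c,u,v,.082) for u,v in b])
          print(l,round(d["p"],2),b.round(1).tolist(),W.round(4)[:,:2].tolist(),[np.linalg.norm(W[i]-W[i-1]).round(3) for i in range(4)])
      print("heat",atz(c,333,315,.01),"tape",atz(c,319,177,.01),"mm",atz(c,479,240,.04))
E
python3 m.py
```

```text
wide_case 0.68 [[339.1000061035156, 197.5], [404.8999938964844, 181.8000030517578], [417.3999938964844, 233.6999969482422], [351.5, 249.5]] [[0.664, -0.0376], [0.699, -0.1983], [0.5717, -0.224], [0.5372, -0.0647]] [np.float64(0.13), np.float64(0.164), np.float64(0.13), np.float64(0.163)]
wide_case 0.25 [[433.8999938964844, 338.8999938964844], [446.29998779296875, 315.5], [453.8999938964844, 319.5], [441.3999938964844, 342.8999938964844]] [[0.3201, -0.2551], [0.3746, -0.2866], [0.3647, -0.3042], [0.3103, -0.2726]] [np.float64(0.02), np.float64(0.063), np.float64(0.02), np.float64(0.063)]
narrow_case 0.93 [[243.0, 199.0], [286.0, 199.0], [286.0, 251.0], [243.0, 251.0]] [[0.6659, 0.196], [0.6634, 0.0913], [0.5368, 0.0931], [0.5391, 0.197]] [np.float64(0.127), np.float64(0.105), np.float64(0.127), np.float64(0.104)]
narrow_case 0.57 [[156.89999389648438, 228.10000610351562], [171.6999969482422, 189.39999389648438], [226.60000610351562, 210.3000030517578], [211.89999389648438, 249.10000610351562]] [[0.5994, 0.4072], [0.694, 0.3712], [0.6391, 0.2361], [0.5454, 0.2726]] [np.float64(0.145), np.float64(0.101), np.float64(0.146), np.float64(0.101)]
heat [ 0.37849566 -0.01647013  0.01      ] tape [0.73035065 0.01189941 0.01      ] mm [ 0.55693978 -0.3826029   0.04      ]
```

View pics/topcrop.png

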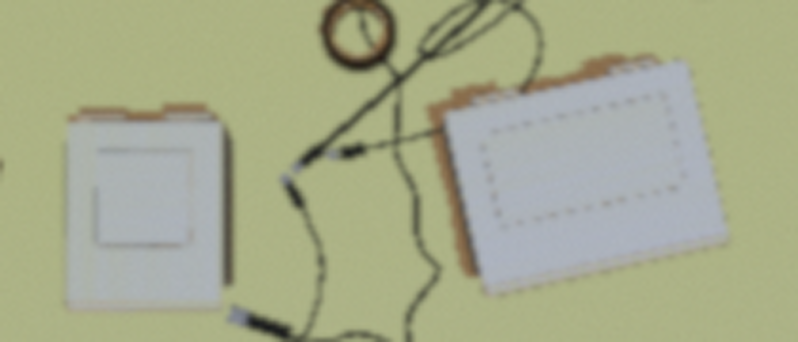

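View pics/sidecrop.png

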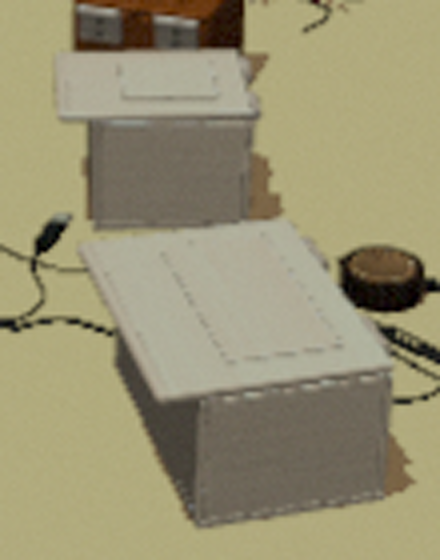

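The cases are silver wide (378,216), silver narrow (264,225) and a brown look-alike (193,218). The top crop shows the silver one at (378,216) with a lid of about 160 mm. It fits "wider aluminium case", and its lip faces the robot (lower edge in the crop, 488,293 to 730,242). Next I'll work out its pose.

```bash
cat >> h.py <<'E'
E
python3 - <<'E'
from h import *
from scipy.optimize import least_squares
c=r.camera("top"); s=r.camera("side")
T=np.array([(488,293),(730,242),(688,62),(445,115)])/3.8+[225,170]   # FL FR BR BL top
S=np.array([(80,240),(160,402),(390,372)])/4+[290,190]                # FL FR BR side
def pts(p):
    R=np.array([[np.cos(p[2]),-np.sin(p[2])],[np.sin(p[2]),np.cos(p[2])]])
    return [np.r_[R@q+p[:2],z] for *q,z in((-.072,.08,.083),(-.072,-.08,.083),(.05,-.08,.081),(.05,.08,.081))]
def f(p,w=(1,1)):
    P=pts(p); a=[(proj(c,x)-t)*w[0] for x,t in zip(P,T)]+[(proj(s,x)-t)*w[1] for x,t in zip(P[:3],S)]
    return np.ravel(a)
for w in((1,1),(1,0),(0,1)):
    o=least_squares(lambda p:f(p,w),[.63,-.13,.21]); print(w,o.x.round(4),np.abs(o.fun).max().round(2))
E
```

```text
(1, 1) [ 0.6266 -0.1328  0.1923] 1.38
(1, 0) [ 0.6258 -0.1324  0.1945] 1.26
(0, 1) [ 0.6276 -0.1339  0.183 ] 1.55
```

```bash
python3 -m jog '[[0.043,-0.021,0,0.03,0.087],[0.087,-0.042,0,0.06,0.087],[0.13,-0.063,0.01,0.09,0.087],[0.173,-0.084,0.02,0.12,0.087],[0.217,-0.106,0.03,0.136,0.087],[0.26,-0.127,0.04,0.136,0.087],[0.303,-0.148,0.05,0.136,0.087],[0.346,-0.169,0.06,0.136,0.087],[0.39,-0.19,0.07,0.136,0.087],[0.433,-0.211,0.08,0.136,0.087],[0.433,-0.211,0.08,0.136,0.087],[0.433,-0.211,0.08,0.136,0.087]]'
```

```text
refused: ROWS must be a list of objects, one for each row. Nothing was moved.
```

The error is about the shape of the input: a list of objects, one for each row. Fixing that and sending the same move.

```bash
python3 -m jog '[{"d": [0.043,-0.021,0],"twist": 0.03,"aperture": 0.087},{"d": [0.087,-0.042,0],"twist": 0.06,"aperture": 0.087},{"d": [0.13,-0.063,0.01],"twist": 0.09,"aperture": 0.087},{"d": [0.173,-0.084,0.02],"twist": 0.12,"aperture": 0.087},{"d": [0.217,-0.106,0.03],"twist": 0.136,"aperture": 0.087},{"d": [0.26,-0.127,0.04],"twist": 0.136,"aperture": 0.087},{"d": [0.303,-0.148,0.05],"twist": 0.136,"aperture": 0.087},{"d": [0.346,-0.169,0.06],"twist": 0.136,"aperture": 0.087},{"d": [0.39,-0.19,0.07],"twist": 0.136,"aperture": 0.087},{"d": [0.433,-0.211,0.08],"twist": 0.136,"aperture": 0.087},{"d": [0.433,-0.211,0.08],"twist": 0.136,"aperture": 0.087},{"d": [0.433,-0.211,0.08],"twist": 0.136,"aperture": 0.087}]'; python3 -c "
from h import *
s=r.read_state(); print(s['ee_pos'],s['eef_rot'],s['joint_positions'],s['ft_force'])"
```

```text
time: 2.5
ee_pos: [0.5439, -0.2512, 0.1184]
eef_rot: [0.995, 0.097, -0.0, -0.0]
ft_force: [-0.2, -0.6, 0.9]
width: 0.0869
grip_force: 0.0
[ 0.54386276 -0.25120411  0.11843206] [ 9.95271795e-01  9.71284256e-02 -2.23156942e-04 -2.69820721e-04] [ 0.62382886  0.35241644 -0.32900639  1.62023307  0.12010027  1.18956062
 -1.10744018] [-0.17048262 -0.61086862  0.93151005]
```

```bash
python3 -m jog '[{"d": [0,0,0.025],"aperture": 0.087},{"d": [0,0,0.048],"aperture": 0.087},{"d": [0,0,0.048],"aperture": 0.087},{"d": [0.005,0,0.048],"aperture": 0.087},{"d": [0.010,0,0.048],"aperture": 0.087}]'; python3 -c "
from h import *
c=r.camera('side'); cv2.imwrite('pics/s1.png',cv2.resize(c['img'][120:340,200:480,::-1],None,fx=2.7,fy=2.7)); print(r.read_state()['ft_force'])"
```

```text
time: 3.0
ee_pos: [0.554, -0.2516, 0.0726]
eef_rot: [0.995, 0.095, 0.001, 0.001]
ft_force: [0.4, -0.4, -0.5]
width: 0.087
grip_force: 0.0
[0.1093621  0.49192996 0.30507024]
```

View pics/s1.png

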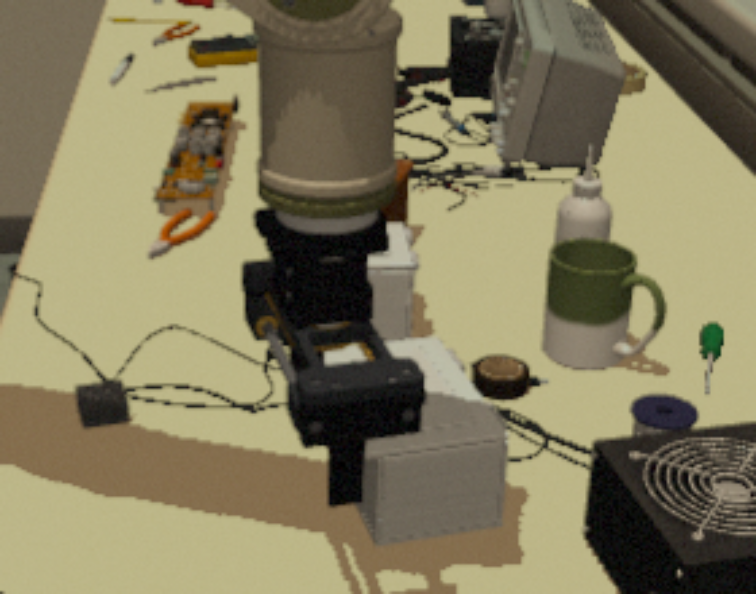

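The fingertip is at about (347,500) in the crop, in front of the lip near the right end. Nothing has been touched. I'll creep in until there's contact.

```bash
python3 -m jog '[{"d": [0.004,0,0],"aperture": 0.087},{"d": [0.008,0,0],"aperture": 0.087},{"d": [0.008,0,0],"aperture": 0.087}]'; python3 -m jog '[{"d": [0.003,0,0],"aperture": 0.087},{"d": [0.003,0,0],"aperture": 0.087}]'
```

```text
time: 3.35
ee_pos: [0.5617, -0.2488, 0.0712]
eef_rot: [0.995, 0.096, 0.0, 0.0]
ft_force: [-0.6, 0.5, 0.3]
width: 0.087
grip_force: 0.0
time: 3.55
ee_pos: [0.5642, -0.2484, 0.0709]
eef_rot: [0.995, 0.096, 0.0, -0.0]
ft_force: [-0.4, 0.2, -0.7]
width: 0.0871
grip_force: 0.0
```

```bash
python3 -m jog '[{"d": [0.002,0,0],"aperture": 0.087},{"d": [0.002,0,0],"aperture": 0.087}]'; python3 -m jog '[{"d": [0.002,0,0],"aperture": 0.087},{"d": [0.002,0,0],"aperture": 0.087}]'
```

```text
time: 3.75
ee_pos: [0.566, -0.2481, 0.0709]
eef_rot: [0.995, 0.096, 0.0, 0.0]
ft_force: [-0.1, 0.0, 0.1]
width: 0.0871
grip_force: 0.0
time: 3.95
ee_pos: [0.568, -0.2477, 0.0709]
eef_rot: [0.995, 0.096, 0.0, 0.0]
ft_force: [-1.1, 0.8, -0.4]
width: 0.0869
grip_force: 0.0
```

```bash
python3 -m jog '[{"d": [0.002,0,0],"aperture": 0.087},{"d": [0.002,0,0],"aperture": 0.087}]'; python3 -m jog '[{"d": [0.002,0,0],"aperture": 0.087},{"d": [0.002,0,0],"aperture": 0.087}]'
```

```text
time: 4.15
ee_pos: [0.57, -0.2473, 0.0709]
eef_rot: [0.995, 0.096, 0.0, 0.0]
ft_force: [-0.9, 0.8, 0.2]
width: 0.0873
grip_force: 0.0
time: 4.35
ee_pos: [0.572, -0.2469, 0.0709]
eef_rot: [0.995, 0.096, 0.0, 0.0]
ft_force: [-1.4, 0.1, 0.0]
width: 0.087
grip_force: 0.0
```

```bash
python3 -m jog '[{"d": [0.002,0,0],"aperture": 0.087},{"d": [0.002,0,0],"aperture": 0.087}]';python3 -m jog '[{"d": [0.002,0,0],"aperture": 0.087},{"d": [0.002,0,0],"aperture": 0.087}]'; python3 -c "
from h import *
c=r.camera('side'); cv2.imwrite('pics/s2.png',cv2.resize(c['img'][220:330,290:410,::-1],None,fx=5,fy=5)); print(r.read_state()['ft_force'])"
```

```text
time: 4.55
ee_pos: [0.5739, -0.2465, 0.0709]
eef_rot: [0.995, 0.096, 0.0, 0.0]
ft_force: [0.2, -1.1, 0.0]
width: 0.0871
grip_force: 0.0
time: 4.75
ee_pos: [0.5759, -0.2461, 0.0709]
eef_rot: [0.995, 0.096, 0.0, -0.0]
ft_force: [0.2, -0.7, 0.6]
width: 0.0867
grip_force: 0.0
[-0.62466739 -0.80959176 -0.30106407]
```

View pics/s2.png

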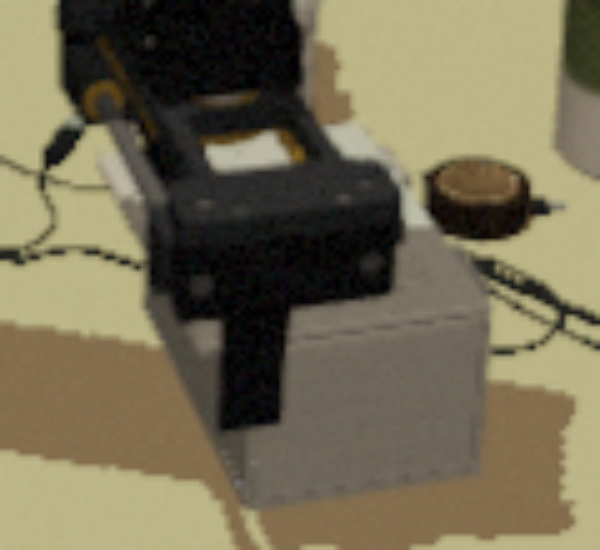

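```bash
python3 - <<'E'
from h import *
from scipy.spatial.transform import Rotation as R
c=r.camera('side'); t=r.camera('top'); s=r.read_state()
M=R.from_quat(s['eef_rot']).as_matrix(); p=np.array(s['ee_pos'])
for y in(-.0585,-.0435,.0435,.0585):
  for x in(-.0095,.0095): print(y,x,(p+M@[x,y,0]).round(3),proj(c,p+M@[x,y,0]).round(1))
print(r.regions_of('side','wide_case')[0]['position'],s['ft_force'],s['torque'])
a=c['img'][225:315,285:395,::-1]; b=t['img'][165:265,330:430,::-1]
cv2.imwrite('pics/s3.png',np.hstack([cv2.resize(a,(489,400)),cv2.resize(b[:, :75],(300,400),interpolation=cv2.INTER_CUBIC)]))
E
```

```text
-0.0585 -0.0095 [ 0.555 -0.191  0.071] [319.1 285.6]
-0.0585 0.0095 [ 0.574 -0.187  0.071] [328.4 284.4]
-0.0435 -0.0095 [ 0.558 -0.205  0.071] [321.  289.6]
-0.0435 0.0095 [ 0.577 -0.202  0.071] [330.4 288.4]
0.0435 -0.0095 [ 0.575 -0.291  0.071] [333.2 315.2]
0.0435 0.0095 [ 0.593 -0.287  0.071] [343.4 313.7]
0.0585 -0.0095 [ 0.577 -0.306  0.071] [335.6 320. ]
0.0585 0.0095 [ 0.596 -0.302  0.071] [345.8 318.4]
[0.563, 0.6102] [-0.59795928  0.36810242 -0.33208759] [-0.02070048  0.0188618  -0.01093587]
```

View pics/s3.png

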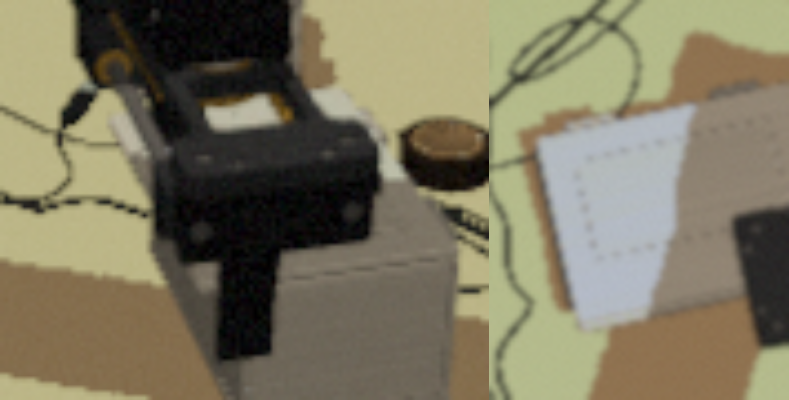

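The visible fingertip ends near row 305. A tip at z=0.071 would project to row 320, so the open fingers are shorter than the closed TCP and are hovering above the lid. I'll back off, go lower and measure again.

```bash
python3 -m jog '[{"d": [-0.02,0,0],"aperture": 0.087},{"d": [-0.04,0,0],"aperture": 0.087},{"d": [-0.04,0,0.01],"aperture": 0.087},{"d": [-0.04,0,0.022],"aperture": 0.087},{"d": [-0.04,0,0.022],"aperture": 0.087}]'; python3 - <<'E'
from h import *
from scipy.spatial.transform import Rotation as R
c=r.camera('side'); s=r.read_state()
M=R.from_quat(s['eef_rot']).as_matrix(); p=np.array(s['ee_pos'])
for h in(0,.014,.028):
  print(h,[proj(c,p+M@[x,y,-h]).round(1).tolist() for y in(.0435,.0585) for x in(-.0095,.0095)])
print(s['ft_force'])
a=c['img'][225:325,275:395,::-1]
cv2.imwrite('pics/s4.png',cv2.resize(a,(720,600),interpolation=cv2.INTER_CUBIC))
E
```

```text
time: 5.45
ee_pos: [0.5357, -0.253, 0.0466]
eef_rot: [0.995, 0.096, -0.001, -0.001]
ft_force: [-0.6, -0.7, -0.2]
width: 0.0868
grip_force: 0.0
0 [[311.5, 328.7], [321.8, 327.2], [313.5, 333.8], [323.9, 332.2]]
0.014 [[311.5, 322.4], [321.8, 320.9], [313.6, 327.4], [324.0, 325.8]]
0.028 [[311.5, 316.0], [321.9, 314.5], [313.6, 320.9], [324.1, 319.3]]
[-0.28946834 -0.21674266  0.2652579 ]
```

View pics/s4.png

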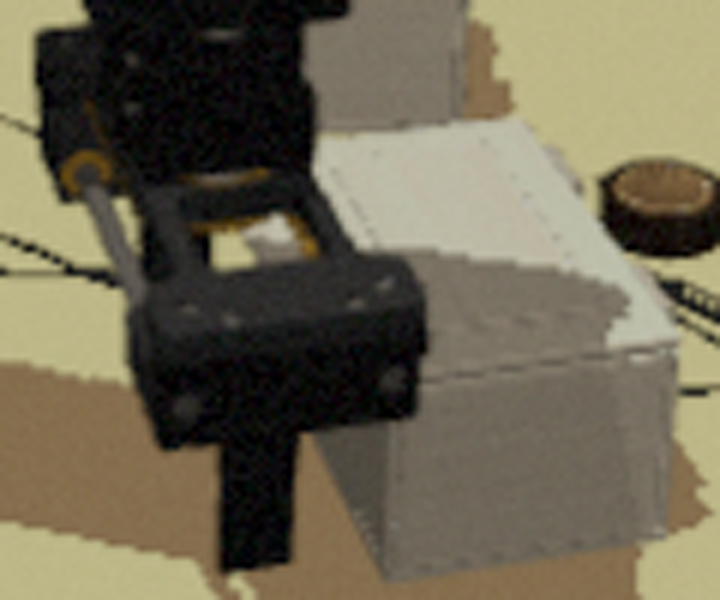

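The fingertip's lower edge is at about row 320, so the open tip sits about 24 mm short of the TCP, at z≈0.070 now. That is just below the lip's underside and in front of it. Approaching again.

```bash
python3 -m jog '[{"d": [0.01,0,0],"aperture": 0.087},{"d": [0.02,0,0],"aperture": 0.087},{"d": [0.025,0,0],"aperture": 0.087},{"d": [0.025,0,0],"aperture": 0.087}]';for i in 1 2; do python3 -m jog '[{"d": [0.002,0,0],"aperture": 0.087},{"d": [0.002,0,0],"aperture": 0.087}]' | grep -E "pos|force:"; done
```

```text
time: 5.9
ee_pos: [0.5623, -0.2483, 0.049]
eef_rot: [0.995, 0.096, 0.0, -0.0]
ft_force: [-0.6, 0.1, 0.5]
width: 0.0872
grip_force: 0.0
ee_pos: [0.5629, -0.2488, 0.0489]
ft_force: [-0.2, 0.1, -1.2]
grip_force: 0.0
ee_pos: [0.5649, -0.2484, 0.049]
ft_force: [0.1, -0.7, -1.2]
grip_force: 0.0
```

```bash
python3 -m jog '[{"d": [0.002,0,0],"aperture": 0.087},{"d": [0.002,0,0],"aperture": 0.087}]' | grep -E "pos|ft_force:"; python3 -m jog '[{"d": [0.002,0,0],"aperture": 0.087},{"d": [0.002,0,0],"aperture": 0.087}]' | grep -E "pos|ft_force:"
```

```text
ee_pos: [0.5662, -0.2483, 0.0487]
ft_force: [-3.8, -0.7, 1.4]
ee_pos: [0.5665, -0.2483, 0.0485]
ft_force: [-10.4, -0.6, 6.0]
```

```bash
python3 -m jog '[{"d": [-0.0005,0,-0.003],"aperture": 0.087},{"d": [-0.0005,0,-0.006],"aperture": 0.087}]' | grep -E "pos|ft_force:"; python3 -m jog '[{"d": [0.000,0,-0.003],"aperture": 0.087},{"d": [0.000,0,-0.006],"aperture": 0.087}]' | grep -E "pos|ft_force:"
```

```text
ee_pos: [0.5665, -0.2482, 0.0541]
ft_force: [-4.4, -0.6, -1.2]
ee_pos: [0.5671, -0.2481, 0.0604]
ft_force: [-3.6, -1.7, -0.3]
```

```bash
python3 -m jog '[{"d": [0.0005,0,-0.004],"aperture": 0.087},{"d": [0.001,0,-0.008],"aperture": 0.087},{"d": [0.002,0,-0.012],"aperture": 0.087}]' | grep -E "pos|ft_force:"; python3 - <<'E'
from h import *
c=r.camera('side'); a=np.vstack([c['img'][225:325,275:395,::-1]])
t=r.camera('top'); b=t['img'][160:260,325:425,::-1]
cv2.imwrite('pics/s5.png',np.hstack([cv2.resize(a,(480,400)),cv2.resize(b[:,:80],(320,400),interpolation=cv2.INTER_CUBIC)]))
E
```

```text
ee_pos: [0.5694, -0.2477, 0.0728]
ft_force: [-6.7, -0.7, 0.4]
```

View pics/s5.png

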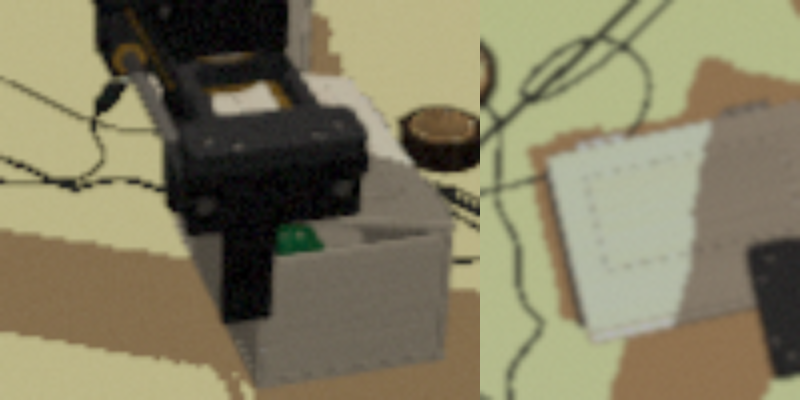

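The side view shows a green interior at (300,238), so the lid is up about 0.2 rad and riding on the finger. Next I'll follow the arc.

```bash
python3 -m jog '[{"d": [0.0013,0,-0.006],"aperture": 0.087},{"d": [0.003,0,-0.012],"aperture": 0.087},{"d": [0.005,0,-0.0175],"aperture": 0.087},{"d": [0.0072,0,-0.0233],"aperture": 0.087},{"d": [0.0097,0,-0.029],"aperture": 0.087},{"d": [0.0125,0,-0.0343],"aperture": 0.087},{"d": [0.0125,0,-0.0343],"aperture": 0.087}]'
```

```text
time: 8.2
ee_pos: [0.5833, -0.2449, 0.1083]
eef_rot: [0.995, 0.096, 0.001, 0.0]
ft_force: [-4.1, -0.5, 2.5]
width: 0.0869
grip_force: 2.5
```

```bash
python3 -m jog '[{"d": [0.0065,0,-0.0100],"aperture": 0.087},{"d": [0.014,0,-0.0195],"aperture": 0.087},{"d": [0.0225,0,-0.028],"aperture": 0.087},{"d": [0.032,0,-0.036],"aperture": 0.087},{"d": [0.032,0,-0.036],"aperture": 0.087}]'; python3 - <<'E'
from h import *
s=r.read_state(); print(s['joint_positions'],s['torque'])
c=r.camera('side'); a=c['img'][180:330,265:415,::-1]
cv2.imwrite('pics/s6.png',cv2.resize(a,(600,600),interpolation=cv2.INTER_CUBIC))
E
```

```text
time: 8.7
ee_pos: [0.6166, -0.2378, 0.1449]
eef_rot: [0.995, 0.096, 0.002, 0.0]
ft_force: [-0.5, 0.4, 1.4]
width: 0.0867
grip_force: 0.6
[ 0.54021632  0.459587   -0.32953684  1.41787851  0.14915638  1.28464931
 -1.17657138] [0.09318486 0.23789677 0.02808178]
```

View pics/s6.png

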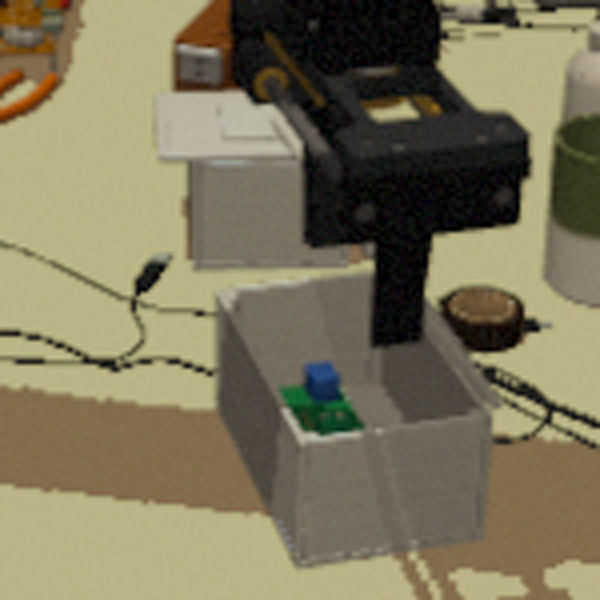

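The interior is exposed, with the green module at (320,405). I can't see the lid from here, so I'll estimate its angle numerically from the networks' masks.

```bash
cat > ang.py <<'E'
from h import *
P0=(.6265,-.133,.193)
def W(x,y,z):
    a=P0[2]; return np.array([P0[0]+x*np.cos(a)-y*np.sin(a),P0[1]+x*np.sin(a)+y*np.cos(a),z])
def lid(c,th):
    f=lambda d,y:proj(c,W(.05-d*np.cos(th),y,.075+d*np.sin(th)))
    return np.array([f(0,.08),f(.122,.08),f(.122,-.08),f(0,-.08)])
if __name__=="__main__":
  for n in("side","top"):
    c=r.camera(n)
    for l in("wide_case_lip","wide_case_lid","reset_button_top","wide_case"):
      for d in r.regions_of(n,l)[:2]:
        ys,xs=np.nonzero(d["pixels"]); m=d["pixels"].astype(np.uint8)
        iou=[]
        for th in np.arange(.2,2.1,.2):
            q=np.zeros((480,640),np.uint8); cv2.fillPoly(q,[lid(c,th).round().astype(np.int32)],1); iou.append(round(float((q&m).sum()/max(1,(q|m).sum())),2))
        print(n,l,round(d["p"],2),xs.min(),xs.max(),ys.min(),ys.max(),m.sum(),iou)
    for th in(.9,1.3,1.57,2.0): print(n,th,lid(c,th).round().tolist())
E
python3 ang.py
```

```text
side wide_case_lip 0.58 332 389 209 281 217 [0.01, 0.01, 0.02, 0.06, 0.12, 0.16, 0.1, 0.07, 0.06, 0.05]
side wide_case_lid 0.47 371 378 257 266 38 [0.0, 0.0, 0.0, 0.01, 0.07, 0.05, 0.03, 0.02, 0.02, 0.02]
side wide_case_lid 0.25 255 278 197 214 171 [0.0, 0.0, 0.0, 0.0, 0.0, 0.0, 0.0, 0.0, 0.0, 0.0]
side wide_case 0.74 317 389 210 321 3958 [0.38, 0.25, 0.13, 0.04, 0.01, 0.03, 0.02, 0.02, 0.02, 0.02]
side 0.9 [[362.0, 248.0], [330.0, 212.0], [353.0, 246.0], [389.0, 285.0]]
side 1.3 [[362.0, 248.0], [350.0, 200.0], [376.0, 233.0], [389.0, 285.0]]
side 1.57 [[362.0, 248.0], [365.0, 197.0], [393.0, 229.0], [389.0, 285.0]]
side 2.0 [[362.0, 248.0], [387.0, 200.0], [418.0, 231.0], [389.0, 285.0]]
top wide_case_lip 0.92 342 407 184 222 1465 [0.38, 0.41, 0.46, 0.56, 0.64, 0.43, 0.1, 0.1, 0.08, 0.06]
top wide_case_lip 0.34 325 342 306 324 248 [0.0, 0.0, 0.0, 0.0, 0.0, 0.0, 0.0, 0.0, 0.0, 0.0]
top wide_case_lid 0.74 343 407 184 223 1465 [0.38, 0.4, 0.46, 0.56, 0.63, 0.43, 0.1, 0.11, 0.08, 0.07]
top reset_button_top 0.21 341 408 184 224 1584 [0.4, 0.43, 0.48, 0.59, 0.62, 0.42, 0.09, 0.11, 0.09, 0.07]
top wide_case 0.61 342 408 185 241 2390 [0.63, 0.67, 0.64, 0.54, 0.43, 0.28, 0.06, 0.07, 0.05, 0.05]
top wide_case 0.23 343 408 184 223 1474 [0.38, 0.41, 0.46, 0.56, 0.64, 0.44, 0.1, 0.11, 0.08, 0.07]
top 0.9 [[342.0, 199.0], [350.0, 225.0], [419.0, 210.0], [406.0, 186.0]]
top 1.3 [[342.0, 199.0], [346.0, 205.0], [416.0, 190.0], [406.0, 186.0]]
top 1.57 [[342.0, 199.0], [343.0, 191.0], [413.0, 175.0], [406.0, 186.0]]
top 2.0 [[342.0, 199.0], [338.0, 170.0], [407.0, 155.0], [406.0, 186.0]]
```

The top mask (rows 184–223) puts the lid at about 1.0–1.05 rad, still resting on the finger. Before it goes over, I'll swing the gripper about that finger so the other finger ends up behind the lid to catch it.

```bash
python3 -m jog '[{"d": [0.0083,-0.0005,0],"twist": -0.143,"aperture": 0.087},{"d": [0.0159,-0.0021,0],"twist": -0.286,"aperture": 0.087},{"d": [0.0229,-0.0046,0],"twist": -0.429,"aperture": 0.087},{"d": [0.0295,-0.0081,0],"twist": -0.572,"aperture": 0.087},{"d": [0.0355,-0.0125,0],"twist": -0.715,"aperture": 0.087},{"d": [0.0406,-0.0176,0],"twist": -0.858,"aperture": 0.087},{"d": [0.0449,-0.0235,0],"twist": -1.0,"aperture": 0.087},{"d": [0.0484,-0.0299,0],"twist": -1.144,"aperture": 0.087},{"d": [0.0512,-0.0367,0],"twist": -1.287,"aperture": 0.087},{"d": [0.0532,-0.0439,0],"twist": -1.43,"aperture": 0.087},{"d": [0.054,-0.051,0],"twist": -1.57,"aperture": 0.087},{"d": [0.054,-0.051,0],"twist": -1.57,"aperture": 0.087}]'; python3 ang.py | grep -E "top wide_case_li|side wide_case_li"; python3 -c "
from h import *
print(r.read_state()['ft_force'])"
```

```text
time: 10.45
ee_pos: [0.6573, -0.1775, 0.1432]
eef_rot: [0.635, 0.772, 0.0, -0.0]
ft_force: [-0.4, 0.9, 0.5]
width: 0.0869
grip_force: 0.3
side wide_case_lip 0.6 338 387 218 278 216 [0.02, 0.03, 0.04, 0.07, 0.22, 0.18, 0.11, 0.07, 0.06, 0.05]
side wide_case_lid 0.88 335 389 216 281 364 [0.03, 0.04, 0.06, 0.12, 0.2, 0.21, 0.13, 0.09, 0.07, 0.06]
top wide_case_lip 0.58 342 396 187 223 1443 [0.39, 0.42, 0.47, 0.57, 0.62, 0.38, 0.08, 0.08, 0.06, 0.05]
top wide_case_lid 0.62 342 395 187 222 1373 [0.38, 0.4, 0.45, 0.55, 0.63, 0.39, 0.08, 0.07, 0.05, 0.04]
[-1.18771278 -0.79727407 -0.01779844]
```

```bash
python3 -m jog '[{"aperture": 0.075},{"d": [0,0,-0.003],"aperture": 0.065},{"d": [0,0,-0.006],"aperture": 0.055},{"d": [0,0,-0.009],"aperture": 0.045},{"d": [0,0,-0.012],"aperture": 0.037},{"d": [0,0,-0.015],"aperture": 0.037},{"d": [0,0,-0.015],"aperture": 0.037}]' 15; python3 ang.py | grep -E "top wide_case_li|side wide_case_li"; python3 -c "
from h import *
print(r.read_state()['width'])"
```

```text
time: 11.65
ee_pos: [0.6575, -0.1785, 0.1589]
eef_rot: [0.636, 0.771, 0.0, 0.0]
ft_force: [-0.5, -0.2, 1.4]
width: 0.0411
grip_force: 0.3
side wide_case_lip 0.98 342 389 204 280 695 [0.01, 0.01, 0.01, 0.02, 0.06, 0.66, 0.37, 0.26, 0.19, 0.16]
side wide_case_lid 0.61 186 255 337 370 576 [0.0, 0.0, 0.0, 0.0, 0.0, 0.0, 0.0, 0.0, 0.0, 0.0]
side wide_case_lid 0.6 342 389 203 280 751 [0.01, 0.01, 0.02, 0.02, 0.07, 0.68, 0.36, 0.25, 0.19, 0.15]
top wide_case_lip 0.91 342 393 187 211 798 [0.2, 0.21, 0.24, 0.29, 0.4, 0.6, 0.14, 0.12, 0.08, 0.06]
top wide_case_lid 0.77 342 394 187 211 876 [0.22, 0.23, 0.26, 0.32, 0.44, 0.58, 0.13, 0.12, 0.08, 0.06]
top wide_case_lid 0.57 310 330 168 188 259 [0.0, 0.0, 0.0, 0.0, 0.0, 0.0, 0.0, 0.0, 0.0, 0.0]
0.03690804946608152
```

```bash
python3 -m jog '[{"d": [0,0.006,-0.002],"aperture": 0.037},{"d": [0,0.012,-0.004],"aperture": 0.037},{"d": [0,0.018,-0.006],"aperture": 0.037},{"d": [0,0.024,-0.008],"aperture": 0.037},{"d": [0,0.030,-0.008],"aperture": 0.037},{"d": [0,0.036,-0.008],"aperture": 0.037},{"d": [0,0.042,-0.008],"aperture": 0.037},{"d": [0,0.048,-0.008],"aperture": 0.037}]'; python3 -m jog '[{"d": [0,0.005,0],"aperture": 0.037},{"d": [0,0.01,0],"aperture": 0.037},{"d": [0,0.015,0],"aperture": 0.037},{"d": [0,0.02,0],"aperture": 0.037},{"d": [0,0.025,0],"aperture": 0.037},{"d": [0,0.029,0],"aperture": 0.037},{"d": [0,0.029,0],"aperture": 0.037}]'; python3 ang.py | grep -E "top wide_case_li|side wide_case_li"; python3 -c "
from h import *
print(r.read_state()['ft_force'])"
```

```text
time: 12.95
ee_pos: [0.7048, -0.1692, 0.166]
eef_rot: [0.636, 0.771, -0.0, -0.0]
ft_force: [0.0, 0.2, -0.1]
width: 0.037
grip_force: 0.0
time: 13.65
ee_pos: [0.7333, -0.1634, 0.166]
eef_rot: [0.636, 0.771, 0.0, -0.0]
ft_force: [1.1, 0.0, 0.4]
width: 0.0371
grip_force: 0.0
side wide_case_lip 0.68 363 417 201 282 2357 [0.0, 0.0, 0.0, 0.0, 0.01, 0.13, 0.27, 0.47, 0.69, 0.91]
side wide_case_lip 0.68 318 417 201 322 6313 [0.28, 0.2, 0.12, 0.05, 0.01, 0.06, 0.12, 0.2, 0.29, 0.36]
side wide_case_lid 0.91 363 418 200 282 2367 [0.0, 0.0, 0.0, 0.01, 0.01, 0.13, 0.27, 0.47, 0.69, 0.92]
top wide_case_lid 0.84 338 391 158 197 1523 [0.0, 0.0, 0.0, 0.0, 0.0, 0.0, 0.0, 0.26, 0.48, 0.64]
[ 0.14767346 -0.07757668 -0.9619636 ]
```

```bash
python3 -m jog '[{"d": [0,0,-0.03],"aperture": 0.037},{"d": [0,0,-0.06],"aperture": 0.037},{"d": [0,0,-0.09],"aperture": 0.037},{"d": [0,-0.03,-0.09],"twist": 0.15,"aperture": 0},{"d": [0,-0.06,-0.09],"twist": 0.30,"aperture": 0},{"d": [0.01,-0.09,-0.09],"twist": 0.45,"aperture": 0},{"d": [0.02,-0.109,-0.09],"twist": 0.6,"aperture": 0},{"d": [0.02,-0.109,-0.09],"twist": 0.75,"aperture": 0},{"d": [0.02,-0.109,-0.09],"twist": 0.9,"aperture": 0},{"d": [0.02,-0.109,-0.09],"twist": 1.05,"aperture": 0},{"d": [0.02,-0.109,-0.09],"twist": 1.2,"aperture": 0},{"d": [0.02,-0.109,-0.09],"twist": 1.35,"aperture": 0}]'; python3 -m jog '[{"twist": 0.15,"aperture": 0},{"twist": 0.22,"aperture": 0},{"twist": 0.22,"aperture": 0}]'; python3 - <<'E'
from ang import *
for n in("side","top"):
  c=r.camera(n)
  for l in("reset_button_top","wide_case_lip"):
    for d in r.recognise(n,l)[:2]: print(n,l,d["p"],(np.array(d["position"])*[640,480]).round(1))
  print("pred",proj(c,W(-.01,-.03,.026)).round(1))
print(W(-.01,-.03,.026),r.read_state()['ft_force'])
E
```

```text
time: 15.35
ee_pos: [0.622, -0.1649, 0.2563]
eef_rot: [0.98, 0.201, 0.0, 0.0]
ft_force: [-0.1, -0.4, 1.4]
width: 0.0004
grip_force: 0.0
time: 15.65
ee_pos: [0.622, -0.1648, 0.2563]
eef_rot: [0.995, 0.095, 0.0, 0.0]
ft_force: [0.0, -1.4, -0.1]
width: 0.0003
grip_force: 0.0
side reset_button_top 0.54 [238.3 268.4]
side wide_case_lip 0.95 [390.6 235.7]
side wide_case_lip 0.22 [368.8 266.5]
pred [350.8 296.3]
top wide_case_lip 0.86 [358.3 174.7]
pred [389.7 216.4]
[ 0.62243979 -0.16436104  0.026     ] [-0.51354042 -0.25372008 -0.17445264]
```

```bash
python3 -m jog '[{"d": [-0.03,0.04,0],"aperture": 0},{"d": [-0.06,0.08,0],"aperture": 0},{"d": [-0.1,0.12,0],"aperture": 0},{"d": [-0.12,0.16,0],"aperture": 0},{"d": [-0.12,0.16,0],"aperture": 0}]' | grep pos; python3 - <<'E'
from ang import *
c=r.camera("top")
for d in r.regions_of("top","reset_button_top")[:3]:
    m=d["pixels"]; ys,xs=np.nonzero(m); print(d["p"],(np.array(d["position"])*[640,480]).round(1),m.sum(),xs.min(),xs.max(),ys.min(),ys.max(),atz(c,xs.mean(),ys.mean(),.026))
print("pred",proj(c,W(-.01,-.03,.026)).round(1),"rim",[proj(c,W(x,y,.075)).round(0).tolist() for x in(-.05,.05) for y in(-.08,.08)])
cv2.imwrite('pics/b.png',c['img'])
g=cv2.cvtColor(c['img'],cv2.COLOR_RGB2GRAY); print(g[204:230:1,376:404:2])
E
```

```text
ee_pos: [0.5301, -0.3535, 0.2558]
0.44 [389.9 213.1] 53 386 393 213 220 [ 0.62233459 -0.16272404  0.026     ]
pred [389.7 216.4] rim [[415.0, 225.0], [351.0, 239.0], [406.0, 186.0], [342.0, 199.0]]
[[184 185 185 186 186 186 186 186 186 186 186 159 130 128]
 [185 185 185 187 187 186 186 185 186 186 183 147 131 128]
 [185 186 187 187 187 184 186 185 186 187 182 141 131 129]
 [186 185 186 185 187 186 187 186 185 187 182 140 132 130]
 [186 187 187 187 186 186 186 186 186 187 177 138 132 131]
 [186 188 187 186 184 174 173 177 183 185 169 134 132 130]
 [187 185 185 185 174 132 124 142 173 185 163 133 131 130]
 [186 185 186 180 138  81  67  89 132 176 160 130 130 129]
 [187 185 185 162  94  51  55  58  82 151 144 129 130 131]
 [186 187 183 132  57  59  86  80  59 113 132 131 131 131]
 [188 187 180 106  45  74 103 100  67  88 128 131 131 130]
 [187 186 178  91  45  90 110 108  81  71 124 132 129 129]
 [186 187 179  83  45  96 114 114  89  59 117 130 131 133]
 [186 187 177  81  45  95 116 117  90  57 114 132 133 135]
 [186 186 178  82  45  89 116 117  83  57 118 134 134 134]
 [186 186 179  88  45  70 106 102  63  64 123 133 133 133]
 [187 184 181 102  45  52  74  73  49  82 129 132 131 133]
 [186 186 183 138  57  46  53  51  54 102 130 134 132 132]
 [186 186 186 168  94  48  46  47  75 119 133 134 133 131]
 [187 186 186 182 141  87  68  66 105 128 131 131 131 131]
 [186 187 187 184 174 142 109 103 125 131 130 132 132 132]
 [186 186 181 180 176 158 127 125 131 130 131 133 129 130]
 [183 177 157 153 153 143 132 130 131 131 131 134 127 124]
 [169 152 139 137 134 133 132 132 131 140 139 148 125 118]
 [145 135 133 133 133 132 132 138 139 156 156 154 105  90]
 [134 131 133 130 135 141 141 158 155 155 130 117  78  72]]
```

```bash
python3 -m jog '[{"d": [0.03,-0.04,0],"aperture": 0},{"d": [0.06,-0.08,0],"aperture": 0},{"d": [0.09,-0.12,0],"aperture": 0},{"d": [0.12,-0.161,0],"aperture": 0},{"d": [0.12,-0.161,0],"aperture": 0},{"d": [0.12,-0.161,0.05],"aperture": 0},{"d": [0.12,-0.161,0.10],"aperture": 0},{"d": [0.12,-0.161,0.15],"aperture": 0},{"d": [0.12,-0.161,0.19],"aperture": 0},{"d": [0.12,-0.161,0.21],"aperture": 0},{"d": [0.12,-0.161,0.22],"aperture": 0},{"d": [0.12,-0.161,0.22],"aperture": 0}]'
```

```text
time: 17.75
ee_pos: [0.6215, -0.1625, 0.0354]
eef_rot: [0.995, 0.097, -0.001, -0.001]
ft_force: [-0.1, -0.6, 0.4]
width: 0.0007
grip_force: 0.0
```

```bash
python3 -m jog '[{"d": [0,0,0.004],"aperture": 0},{"d": [0,0,0.008],"aperture": 0},{"d": [0,0,0.010],"aperture": 0},{"d": [0,0,0.012],"aperture": 0},{"d": [0,0,0.012],"aperture": 0}]' | grep -E "pos|ft"; python3 -m jog '[{"d": [0,0,0.002],"aperture": 0},{"d": [0,0,0.003],"aperture": 0},{"d": [0,0,0.003],"aperture": 0}]'| grep -E "pos|ft"
```

```text
ee_pos: [0.6218, -0.164, 0.0241]
ft_force: [1.2, -0.5, 0.4]
ee_pos: [0.6217, -0.1639, 0.021]
ft_force: [-0.3, 0.2, -0.1]
```

```bash
for i in 1 2; do python3 -m jog '[{"d": [0,0,0.002],"aperture": 0},{"d": [0,0,0.002],"aperture": 0}]'| grep -E "pos|ft"; done
```

```text
ee_pos: [0.6217, -0.1639, 0.0188]
ft_force: [0.6, 0.3, 0.6]
ee_pos: [0.6216, -0.1639, 0.0168]
ft_force: [-0.8, 0.4, -0.0]
```

```bash
for i in 1 2; do python3 -m jog '[{"d": [0,0,0.0015],"aperture": 0},{"d": [0,0,0.0015],"aperture": 0}]'| grep -E "pos|ft"; done
```

```text
ee_pos: [0.6217, -0.1639, 0.0154]
ft_force: [-0.3, -0.3, -0.4]
ee_pos: [0.6217, -0.1639, 0.014]
ft_force: [0.5, -0.2, -0.1]
```

```bash
for i in 1 2; do python3 -m jog '[{"d": [0,0,0.0015],"aperture": 0},{"d": [0,0,0.0015],"aperture": 0}]'| grep -E "pos|ft"; done
```

```text
ee_pos: [0.6217, -0.1639, 0.0124]
ft_force: [-0.2, 0.5, -0.0]
ee_pos: [0.6217, -0.1639, 0.0109]
ft_force: [0.9, 0.2, -0.4]
```

```bash
for i in 1 2; do python3 -m jog '[{"d": [0,0,0.0015],"aperture": 0},{"d": [0,0,0.0015],"aperture": 0}]'| grep -E "pos|ft"; done; python3 - <<'E'
from h import *
c=r.camera('side'); cv2.imwrite('pics/p.png',c['img'][:,:,::-1])
g=cv2.cvtColor(c['img'],cv2.COLOR_RGB2GRAY); print(g[262:312:2,336:368:2])
s=np.array(r.read_state()['ee_pos']); print([proj(c,s+[0,0,h]).round(1).tolist() for h in(0,.02)])
E
```

```text
ee_pos: [0.6217, -0.1639, 0.0094]
ft_force: [-1.1, -0.9, -0.5]
ee_pos: [0.6217, -0.1639, 0.0079]
ft_force: [-0.7, 0.3, -0.1]
[[ 24  47  40  40  42  36  22  40  45  43  41  41  40  41  40  42]
 [ 17  33  26  80  63  37  42  45  47  49  45  41  43  45  46  43]
 [ 23  24  90  86  70  42  39  35  39  44  44  44  47  42  45  42]
 [ 40  35  72  82  76  30  45  48  67  40  40  34  40  41  40  38]
 [ 95  18  80  63  88  20  38  43  48  43  42  55  40  34  32  22]
 [ 97  63  39  36  78  43  24  29  27  22  26  21  25  23  18  21]
 [101 103  88  29  53  39  22  19  19  26  24  27  20   5  16  16]
 [ 83  78  52  26  28  26   3  19  19   9   7   8   9   6   2  12]
 [ 33  40  42  23  23  14  12  16   0  16   5   9  14  14   4   6]
 [117  43  43  42  26   5  12  26  21  13  17   7   2   0   3  15]
 [173  51  44  44  24   5   9  43  37   6   3  15   9  12  13   7]
 [149 131  41  46  29   1  16  25  15   8  18   3  13  12  19   4]
 [ 94 173  67  59  17  16   9  11   0  12   4   2   9  18  48  96]
 [ 97 127 164 164 108  48   6  48  95  99  94  99 118 126 115 112]
 [ 96  94 164 142 142 142 109 104 106 102 101 102 114 111 111 108]
 [ 96  96 103 109 111 114 108 102 109 101 102 102 110 111 111 111]
 [ 98  96 109 101 109 110 105 101 105 106 103  99 107 108 109 108]
 [ 95  93 107 105 112 109 107 100 101 112 100  98 104 110 107 108]
 [ 95  96 113 107 109 106 110  99 101 107 108 102 105 108 109 109]
 [ 95  99 109 107 110 107 111 104 102 103 103  99 101 109 111 108]
 [ 96  97 112 107 111 107 111 110 101 101 108 100 103 105 107 109]
 [ 94  94 109 103 109 110 109 109 102 101 104 102 101 105 108 107]
 [ 96  98 108 116 107 108 111 107 103 102 105 105 101 102 107 111]
 [ 94  98 109 112 108 108 110 109 109 102  97 104 101 104 108 110]
 [ 95  96 108 114 110 110 110 111 111 103 103 111 105 100 107 109]]
[[350.1, 303.5], [350.4, 295.4]]
```

```bash
for i in 1 2 ; do python3 -m jog '[{"d": [0,0,0.0015],"aperture": 0},{"d": [0,0,0.0015],"aperture": 0}]'| grep -E "pos|ft"; done
```

```text
ee_pos: [0.6217, -0.1639, 0.0065]
ft_force: [0.2, -0.4, 0.8]
ee_pos: [0.6217, -0.1639, 0.0049]
ft_force: [0.9, -0.0, 0.6]
```

```bash
for i in 1 2 ; do python3 -m jog '[{"d": [0,0,0.0015],"aperture": 0},{"d": [0,0,0.0015],"aperture": 0}]'| grep -E "pos|ft"; done
```

```text
ee_pos: [0.6217, -0.1639, 0.0034]
ft_force: [-0.0, -0.0, -0.1]
ee_pos: [0.6219, -0.164, 0.0022]
ft_force: [0.0, -0.8, 2.1]
```

```bash
for i in 1 2 ; do python3 -m jog '[{"d": [0,0,0.0015],"aperture": 0},{"d": [0,0,0.0015],"aperture": 0}]'| grep -E "pos|ft"; done
```

```text
ee_pos: [0.622, -0.164, 0.0007]
ft_force: [-1.2, 0.5, 2.2]
ee_pos: [0.622, -0.164, -0.0008]
ft_force: [-0.5, 0.4, 3.6]
```

```bash
for i in 1 2 ; do python3 -m jog '[{"d": [0,0,0.001],"aperture": 0},{"d": [0,0,0.001],"aperture": 0}]'| grep -E "pos|ft"; done
```

```text
ee_pos: [0.622, -0.164, -0.0018]
ft_force: [-0.8, 0.6, 4.0]
ee_pos: [0.622, -0.164, -0.0028]
ft_force: [0.0, -0.3, 4.3]
```

The force rises softly (about 0.6 N/mm), so this is the button. I'll push to the end stop.

```bash
for i in 1 2 ; do python3 -m jog '[{"d": [0,0,0.001],"aperture": 0},{"d": [0,0,0.001],"aperture": 0}]'| grep -E "pos|ft"; done
```

```text
ee_pos: [0.622, -0.164, -0.0032]
ft_force: [-1.8, 0.3, 8.5]
ee_pos: [0.6221, -0.164, -0.0034]
ft_force: [-7.1, 0.9, 16.4]
```

It has bottomed out. Now retreat straight up and check.

```bash
python3 -m jog '[{"d": [0,0,-0.01],"aperture": 0},{"d": [0,0,-0.04],"aperture": 0},{"d": [0,0,-0.09],"aperture": 0},{"d": [0,0,-0.14],"aperture": 0},{"d": [0,0,-0.19],"aperture": 0},{"d": [0,0,-0.25],"aperture": 0},{"d": [-0.04,0.04,-0.25],"aperture": 0},{"d": [-0.08,0.08,-0.25],"aperture": 0},{"d": [-0.12,0.12,-0.25],"aperture": 0},{"d": [-0.12,0.16,-0.25],"aperture": 0},{"d": [-0.12,0.16,-0.25],"aperture": 0}]'; python3 ang.py | grep -E "wide_case_lid"; python3 - <<'E'
from ang import *
c=r.camera("top")
for d in r.regions_of("top","reset_button_top")[:1]: print(d["p"],(np.array(d["position"])*[640,480]).round(1))
b=cv2.imread('pics/b.png').astype(int); print("change rel. to before press:",np.abs(b-c['img'])[180:245,335:425].max(), np.abs(b-c['img'])[200:230,375:405].mean())
for l in("narrow_case","heat_sink","tape","multimeter","screwdriver","cutters"):
    print(l,[(np.array(d["position"])*[640,480]).round(0).tolist() for d in r.recognise("top",l)[:1]])
E
```

```text
time: 23.3
ee_pos: [0.5306, -0.3514, 0.2442]
eef_rot: [0.996, 0.091, -0.001, 0.001]
ft_force: [-0.2, 0.6, -0.3]
width: 0.0006
grip_force: 0.0
side wide_case_lid 0.66 363 418 200 282 2538 [0.0, 0.0, 0.01, 0.01, 0.01, 0.12, 0.26, 0.45, 0.68, 0.95]
top wide_case_lid 0.63 337 405 153 198 2217 [0.0, 0.0, 0.01, 0.01, 0.01, 0.01, 0.01, 0.28, 0.56, 0.84]
change rel. to before press: 69 3.6059259259259258
narrow_case [[267.0, 226.0]]
heat_sink [[336.0, 314.0]]
tape [[322.0, 175.0]]
multimeter [[477.0, 260.0]]
screwdriver [[442.0, 328.0]]
cutters [[182.0, 299.0]]
```

```bash
python3 -c "
from h import *
print(r.close_job())"
```

```text
the job is handed in; nothing more can be done
None
```

The wide case's lid is leaning back open at its stop (about 2.0 rad), and the button was pressed to its end stop and let go. The job is handed in at about 23 s of robot time, and no verdict came back. After the press I saw no sign in the top view that the narrow case or the other things had moved, except that the arm partly hid the multimeter.

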